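# Clamp a glued picture-frame block with the ratchet lever

## Task

Set the two-tone glued wooden block flat on the bed of the ratchet clamp, between the sprung pad and the back jaw with its glue seam parallel to the jaw faces, and let go of it. Then swing the ratchet lever back and forth, feeling for its resistance, until the clamp is tight and the lever will not take another notch; never force the lever hard, move the jaw only by the lever, and leave the other things on the table as they are. Finish with the block clamped and your hand off everything.

Things in the scene. Friction and masses are not known exactly. Their poses are not given: they have to be found in the camera images.
- clamp: Steel ratchet clamp fixed to the table, yaw varies. Origin: on the table under the ratchet wheel's vertical axis. Bed plate: x -45 to 45, y -60 to 210 mm, top at z = 12 mm. Wheel 82 mm across with 12 upright pins, up to z = 57 mm, at the origin. Jaw with sprung pad slides along +y to the back jaw; lever points to -x.
- jaw: Sliding jaw, sprung pad in front: 40 mm wide, top 35 mm above the bed. Origin: middle of the unpressed pad's front face, at bed level; axes as the clamp's. Starts at clamp (0, 83, 12) mm; each notch (30 degrees of wheel) moves it 8 mm along +y. Pad gives from 8 N, 2 N per mm, bottoms after 14 mm; a pawl keeps every notch won.
- backjaw: Back jaw, steel block fixed on the bed, 40 mm wide (x), 24 mm deep, 40 mm tall. Origin: middle of its clamping face at bed level; the face looks to its -y, towards the pad; axes as the clamp's. Set at a different place each run: opening to the pad 54 to 66 mm.
- block: Loose glued block of a dark and a light wood strip, 50 mm (its x) by 36 mm (its y, across the seam) by 40 mm tall, 55 to 110 g. Origin: centre of its underside. It belongs with its y along the clamp's y (either way round), its 50 mm length across the jaws.
- lever (a joint): Lever angle, rad, counter-clockwise from above positive; 0: points to clamp -x; stops at -0.5, 0.5. Towards positive (post to clamp -y) drives the wheel, back only clicks. Each swing from below -0.34 to above 0.25 wins one notch; stays where left. At the post: free swing under 2 N, pad nearly home 6 N, then it stops hard before 0.2 (tight). The won notch holds when the lever is let back.
- lever_post (a point): Centre of the top of the lever's upright round handle post, 16 mm across, 52 mm tall (its top at z = 116 mm above the table), 110 mm from the wheel axis. The lever bar below it is 18 mm wide, its top at z = 66 mm.
- wine: Bystander: dark wine bottle, 74 mm across, 300 mm tall; origin under its centre.
- tumbler: Bystander: glass tumbler, 70 mm across, 100 mm tall; origin under its centre.
- glue: Bystander: white glue bottle, 44 mm across, 130 mm tall; origin under its centre.
- screwdriver: Bystander: screwdriver lying on the table.
- wrench: Bystander: wrench lying on the table.
- offcut: Bystander: dark wooden strip 200 x 30 x 18 mm.
- tape: Bystander: tape measure 60 x 35 x 60 mm; origin under its centre.
There are look-alikes about, which are no part of the job. Several things have the shape of the block; the one meant has the colours described above.

How it is judged:
On the way, in this order (a step that is already met when the one before it is completed fails the run):
1. the block stands flat on the bed between pad and back jaw, seam parallel to the jaws (within 0.2 rad), within 12 mm of the middle of the bed, let go (x of block in the frame of backjaw between -0.012 and 0.012 m and y of block in the frame of backjaw between -0.062 and -0.014 m and z of block in the frame of backjaw below 0.004 m and angle between block's own z axis and vertical below 0.08 rad and angle between the y axis of block and the y axis of clamp, either way round below 0.2 rad and contact force between the fingers and block below 0.1 N), for 0.2 s.
2. the lever has been pumped until the pad presses the block with more than 16 N (contact force between jaw and block above 16 N), for 0.2 s.
At the end, for the whole second after the job is handed in: The block is held between the sprung pad and the back jaw with more than 16 N on each face, flat on the bed (within 4 mm), upright and square to the jaws (0.08 rad), within 14 mm of the bed's middle line, and at rest (contact force between each of jaw, backjaw and block above 16 N and x of block in the frame of backjaw between -0.014 and 0.014 m and z of block in the frame of backjaw below 0.004 m and angle between block's own z axis and vertical below 0.08 rad and angle between the y axis of block and the y axis of clamp, either way round below 0.08 rad and linear speed of block below 0.02 m/s); the robot touches nothing.
It fails at once if the lever is forced: pushed with more than 25 N (contact force between any of the fingers, the arm and clamp above 25 N).
It fails at once if the jaw is pushed by hand (more than 5 N) (contact force between any of the fingers, the arm and jaw above 5 N).
It fails at once if another thing on the table is moved by more than 20 mm (distance of any of wine, tumbler, glue, screwdriver, wrench, offcut, tape from where it was at the start of the episode above 0.02 m).
It also fails if it takes over 72 s, if anything falls off the work surface, if the arm or the gripper's body presses on something with over 40 N, if the wrist force passes 120 N, or if a joint passes its speed limit or range.

## Robot

A 6-joint arm with a two-finger parallel gripper is mounted at the origin on the work surface. World frame = base frame: x ahead of the robot, y to its left, z up, the work surface at z = 0. Lengths are in m, angles in rad, forces in N, time in s.
With the tool pointing down it reaches from about 0.225 to 0.875 m from the base axis. Payload 3.4 kg.
Tool frame: the origin (TCP) lies on the centre line of the jaws, within the pads' length; the fingertips stand 17 mm ahead of it and the grasp point (between the pads) lies 2 mm behind it; z points along the fingers, y is the line along which they close (so a half turn about z gives the same grasp; the last joint's range is limited). The gripper opens to 85 mm and grips with 20 to 120 N. Pads are 22 mm wide; open, the fingers measure 114 mm over their backs; the gripper's body (76 mm by 85 mm) begins 54 mm behind the grasp point. The pads swing forward as they close: fully open they stand 13 mm farther back than shut.
Start: joints at [-1.344, 0.276, 1.505, -0, 1.361, -0.121], TCP at [0.196, -0.541, 0.248] pointing down, gripper open.
Joint ranges: [-2.89, 2.89], [-0.75, 2.08], [0.22, 2.7], [-1.18, 4.32], [0.11, 2.71], [-2.7, 2.7]. Speed limits (rad/s): [2.57, 2.57, 3.14, 3.14, 3.14, 3.14].

## Interface

Orientations are given as a unit quaternion [w, x, y, z].
In Python, from rig import manip gives the robot as it stands.
- The arm moves only by the tool move_arm, never from a script. Its argument "steps" is one flat list of numbers, 7 for each row, row after row: the turn, a rotation vector about the world's x, y, z normalised to -1 to 1, where 1 is 360 degrees, then the shift along the world's x, y, z normalised to -1 to 1, where 1 is 1 m, then the opening, from -1 (shut) to 1 (fully open). A call has exactly 10 rows; each row is the pose to reach, as a shift and turn from the pose commanded when the call began, turning the shorter way round; what a row does not reach only later rows make up. A row lasts 1/10 s, in which the tool goes at most 50 mm and 8.59 degrees, less where a joint would pass 70% of its speed; a pose out of reach is approached as far as the arm can. A call with a number of a shift or a turn outside -1 to 1 is refused whole. A call with a gripper value outside its range is refused whole. The fingers move at their own pace and stop on an object; "squeeze" is the grip in N (left out, the last holds). Time passes only in rows, so rows that repeat a pose let the fingers close, or fill a call up. It gives the time, the measured TCP pose, the force, the opening and the grip force at its end, in the units of the state.
- manip.get_state(): the state, without advancing time (a new reading comes with each control period).
- manip.get_image(name): name is "scene" or "top"; returns a dict with "pixels" (400x640x3 uint8, blue, green, red), "fx", "fy", "cx", "cy" (pixels), "R" (3x3) and "t" (3): a world point X has camera coordinates R X + t. Camera axes: x right, y down, z forward; pixel columns grow to the right and rows downward; lengths in m; the calibration is good to about 2 mm. A picture is of the moment at which its call begins. There is no depth.
- manip.sign_off(): hands the job in; it is judged then, once.
The state is a dict: "clock": time; "qpos": joint angles; "qd": joint speeds; "effort": joint torques, N m; "position": TCP position; "ee_rot": TCP orientation; "contact_force": force on the tool from outside, world axes, zero at the start; "moment": the same for the moment, N m; "width": finger opening in m; "gripper_force": force on a finger pad.
Only numpy, scipy, OpenCV 4.12 (cv2) and the standard library are available. Lean on these libraries where they do the work, as an engineer would, in place of code of your own. Each camera call takes 0.05 s, during which the arm holds its last target. There are 200 camera calls.

## Working session

There is one attempt and no reset: what is moved stays moved. The work goes in short steps, Python scripts to look and compute and a tool call to move; the robot and the scene stay as the last step left them, time stands still between calls to the robot, and variables do not carry over. Pictures are saved under pics/ and viewed, at most 10 in all, crops included, and the job is handed in when it is done.

Besides the shell and the picture viewer there is one more tool, called after "Emit:" by a JSON object that holds its "method" and its "body", one argument or row to a line. move_arm: Moves the arm, as the interface text tells. Scaled input: -1 to 1 covers 1 m each way for a shift and 360 degrees each way for a turn. Its arguments: {"type":"object","properties":{"steps":{"type":"array"},"squeeze":{"type":"number"}},"required":["steps"]}

```bash
mkdir -p pics
cat > h.py <<'E'
import numpy as np, cv2
from rig import manip
def grab(n,f=None):
    d=manip.get_image(n); d={k:np.array(v) for k,v in d.items()}
    if f: cv2.imwrite('pics/'+f,d['pixels'])
    return d
def ray(d,u,v):
    R=d['R'];c=-R.T@d['t']; r=R.T@np.array([(u-d['cx'])/d['fx'],(v-d['cy'])/d['fy'],1]); return c,r/np.linalg.norm(r)
def plane(d,u,v,z):
    c,r=ray(d,u,v); return c+r*(z-c[2])/r[2]
def tri(d1,p1,d2,p2):
    c1,r1=ray(d1,*p1);c2,r2=ray(d2,*p2)
    s=np.linalg.lstsq(np.c_[r1,-r2],c2-c1,rcond=None)[0]
    a=c1+s[0]*r1;b=c2+s[1]*r2; return (a+b)/2,np.linalg.norm(a-b)
def proj(d,X):
    x=d['R']@np.array(X)+d['t']; return d['fx']*x[0]/x[2]+d['cx'],d['fy']*x[1]/x[2]+d['cy']
E
python3 - <<'E'
from h import *
for n in('scene','top'):
    d=grab(n,n+'0.png'); print(n,d['pixels'].shape,-d['R'].T@d['t'],d['fx'])
print(manip.get_state())
E
```

```text
scene (400, 640, 3) [0.97073943 0.57430567 0.96931236] 442.83624838599593
top (400, 640, 3) [0.31551437 0.00239382 1.2957353 ] 420.0353818129931
{'clock': 0.1, 'qpos': array([-1.34401251e+00,  2.76545226e-01,  1.50599841e+00, -1.20863733e-06,
        1.36073528e+00, -1.20991991e-01]), 'qd': array([-3.25640615e-05, -1.96395767e-03, -3.19323603e-03,  9.00582049e-04,
        1.18363105e-03, -9.69228793e-04]), 'effort': array([ 1.70282499e-03, -4.17699945e+01, -2.46404850e+01, -1.46773250e-04,
        5.85485584e-03, -6.61305720e-06]), 'position': array([ 0.19586151, -0.54013598,  0.24752176]), 'ee_rot': array([-8.41917794e-04,  9.84919183e-01,  1.73012985e-01, -4.51673497e-05]), 'contact_force': array([-0.10364789,  0.94905699, -0.15446042]), 'moment': array([0.01031513, 0.00773742, 0.01384594]), 'gripper_force': 0.0, 'width': 0.08565233330776209}
```

View pics/scene0.png

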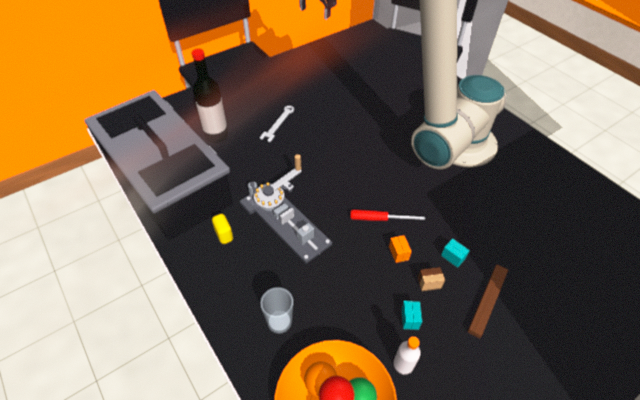

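View pics/top0.png

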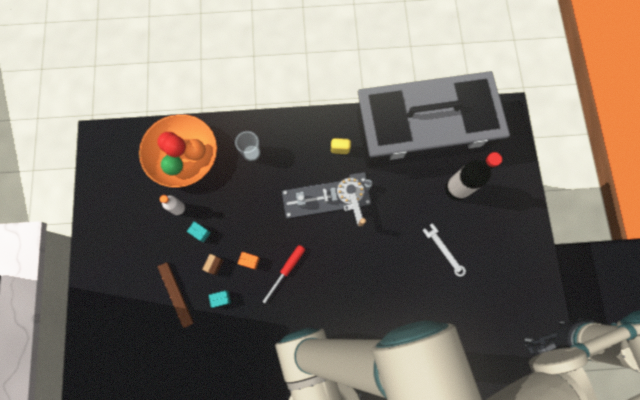

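The scene view shows the two-tone block at about (432,280), the wheel at (268,193) and the post at (298,163). In the top view they are at (211,263), (350,190) and (361,220). I'll zoom in on both.

Run:
```python
from h import *
t=cv2.imread('pics/top0.png');s=cv2.imread('pics/scene0.png')
r=lambda im,x,y,w,h,k:cv2.resize(im[y:y+h,x:x+w],None,fx=k,fy=k,interpolation=cv2.INTER_CUBIC)
a=r(t,275,170,110,60,5); b=r(s,240,145,100,120,4); c=r(t,190,245,50,38,5);e=r(s,410,255,48,48,5)
o=np.zeros((600,800,3),np.uint8)
o[:300,:550]=a; o[:190,550:800]=c; o[300:540,550:790]=e
o[300:600,:400]=r(s,240,145,100,120,4)[:300] if 0 else r(s,240,150,100,75,4)
o[300:600,400:550]=cv2.resize(s[205:265,300:330],(150,300),interpolation=cv2.INTER_CUBIC)
cv2.imwrite('pics/c1.png',o)
d=grab('top');print(np.round(d['R'],3))
for u,v,z in[(350,190,.057),(211,263,.04),(361,220,.116)]: print(plane(d,u,v,z))
```

```text
[[-0.07  -0.998 -0.   ]
 [-0.973  0.068 -0.221]
 [ 0.22  -0.015 -0.975]]
[ 0.63285827 -0.12387622  0.057     ]
[0.44279984 0.30609773 0.04      ]
[ 0.52734909 -0.14142134  0.116     ]
```

View pics/c1.png

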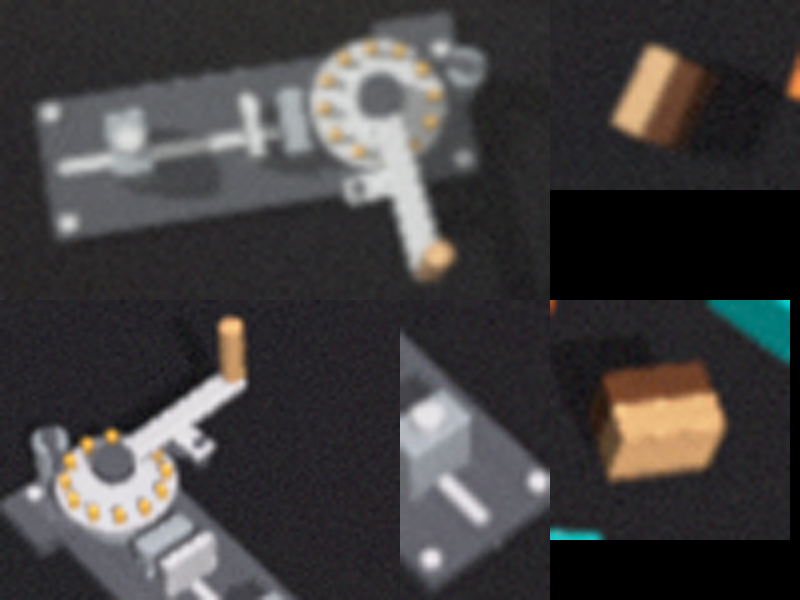

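Run:
```python
from h import *
T=grab('top');S=grab('scene')
q=lambda X,Y:(275+X/5-.4,170+Y/5-.4); p=lambda X,Y:(240+X/4-.4,150+(Y-300)/4-.4)
print('bed corners'); C=[plane(T,*q(*c),.012) for c in[(38,102),(57,240),(480,170),(450,14)]]
for c in C: print(c.round(4))
L=C[0]+C[1]-C[2]-C[3]; print('axis y angle',np.degrees(np.arctan2(L[1],L[0])))
print('post',tri(T,q(438,248),S,p(231,322)))
print('hub',tri(T,q(381,95),S,p(112,462)))
def comp(d,lo,hi,box):
    h=cv2.cvtColor(cv2.resize(d['pixels'],None,fx=8,fy=8,interpolation=cv2.INTER_CUBIC),cv2.COLOR_BGR2HSV)
    m=cv2.inRange(h,lo,hi);x0,y0,x1,y1=[8*b for b in box];k=np.zeros_like(m);k[y0:y1,x0:x1]=m[y0:y1,x0:x1];return k
def px(a): return (np.array(a,float)+.5)/8-.5
# pins: saturated yellow-orange
pt=comp(T,(12,90,100),(28,255,255),(335,175,366,206)); ps=comp(S,(12,90,100),(28,255,255),(250,175,287,213))
e=[px(cv2.minEnclosingCircle(cv2.findNonZero(m))[0]) if 0 else px(cv2.fitEllipse(cv2.convexHull(cv2.findNonZero(m)))[0]) for m in(pt,ps)]
print('pins',e,tri(T,e[0],S,e[1]))
for n,d,b in(('T',T,(198,250,224,278)),('S',S,(415,262,450,296))):
    for nm,lo,hi in(('light',(5,50,140),(25,200,255)),('all',(0,60,55),(25,255,255))):
        m=comp(d,lo,hi,b);c=max(cv2.findContours(m,0,2)[0],key=cv2.contourArea)
        a=cv2.approxPolyDP(c,.04*cv2.arcLength(c,True),True)
        print(n,nm,px(a[:,0]).round(1).tolist(),cv2.contourArea(c)/64)
# crop hi-res views of the block/jaws
o=np.zeros((600,800,3),np.uint8)
z=lambda d,x,y,w,h,W,H:cv2.resize(d['pixels'][y:y+h,x:x+w],(W,H),interpolation=cv2.INTER_CUBIC)
o[:300,:400]=z(T,192,248,40,30,400,300);o[:300,400:]=z(S,412,262,40,30,400,300)
o[300:,:400]=z(T,290,180,48,36,400,300);o[300:,400:]=z(S,275,203,48,36,400,300)
cv2.imwrite('pics/c2.png',o)
```

```text
bed corners
[0.6594 0.0851 0.012 ]
[0.5699 0.078  0.012 ]
[ 0.596 -0.189  0.012]
[ 0.6989 -0.18    0.012 ]
axis y angle 97.02758932506549
post (array([ 0.52769704, -0.14369742,  0.12205726]), np.float64(0.0017032432846115734))
hub (array([ 0.63503184, -0.12597541,  0.06569368]), np.float64(0.0005338882820776372))
pins [array([350.52813721, 189.67817688]), array([268.26513672, 193.4876709 ])] (array([ 0.63489173, -0.12592504,  0.05177215]), np.float64(0.0005384733951027473))
T light [[211.7, 254.2], [208.8, 254.6], [202.4, 267.8], [206.7, 271.4], [214.9, 257.4]] 115.53125
T all [[208.8, 253.1], [201.3, 268.8], [212.7, 273.9], [220.8, 260.6]] 264.5703125
S light [[442.4, 273.4], [422.6, 275.1], [421.8, 289.7], [440.3, 287.7]] 305.140625
S all [[439.8, 266.3], [420.2, 269.4], [421.3, 291.2], [441.9, 287.7], [445.3, 279.6]] 525.3046875
```

View pics/c2.png

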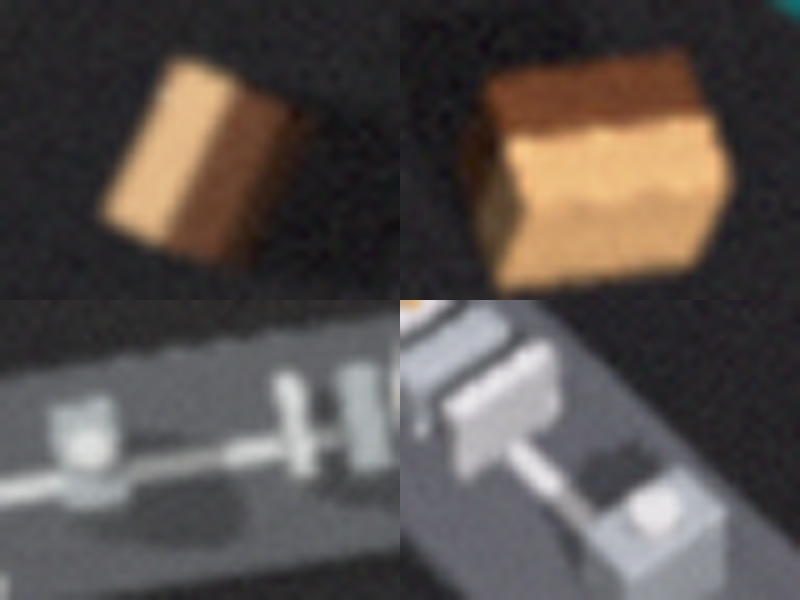

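The block stands upright with its light half towards +y. The seam runs from T(215.5,255.7) to T(208,272), which matches S(422.3,275.3) to S(442.7,272.7). The pad's and back jaw's top edges are also clear in the scene crop.

Run:
```python
from h import *
T=grab('top');S=grab('scene')
t=lambda X,Y:(192+X/10-.45,248+Y/10-.45); s=lambda X,Y:(412+(X-400)/10-.45,262+Y/10-.45)
P=[tri(T,t(*a),S,s(*b)) for a,b in[((165,245),(712,112)),((240,82),(508,138)),((103,213),(732,185)),((178,55),(522,205))]]
for x in P: print(x[0].round(4),round(x[1],4))
P=[x[0] for x in P]; Lv=P[1]+P[3]-P[0]-P[2]; print('seam mid',(P[0]+P[1])/2,'len',np.linalg.norm(Lv)/2,'ang',np.degrees(np.arctan2(Lv[1],Lv[0])))
k=25/3
t2=lambda X,Y:(290+X/k-.44,180+(Y-300)/k-.44); s2=lambda X,Y:(275+(X-400)/k-.44,203+(Y-300)/k-.44)
for nm,pts,z in(('bj',[(590,540),(690,470),(725,510),(628,580)],.052),('pad',[(455,412),(555,348)],.047)):
    for a in pts: print(nm,plane(S,*s2(*a),z).round(4))
print('knob',tri(T,t2(90,448),S,s2(655,508)))
for a in[(48,405),(115,395)]: print('bjT',plane(T,*t2(*a),.052).round(4))
for a in[(300,375),(313,475),(278,375),(292,475)]: print('padT',plane(T,*t2(*a),.047).round(4))
# yaw / expected in clamp frame
o=np.array([.635,-.126])
for yaw in(7,8.2,9.4):
    y=np.radians(yaw);ey=np.array([-np.sin(y),np.cos(y)]); print(yaw,'pad0',o+ey*.083,'bed end',o+ey*.21)
```

```text
[0.4164 0.3152 0.0415] 0.0009
[0.4625 0.2924 0.0428] 0.0019
[0.4272 0.3327 0.0429] 0.0001
[0.4724 0.309  0.0449] 0.0009
seam mid [0.43941765 0.30379234 0.04211803] len 0.05126247317674765 ang -26.984994763354347
bj [0.6389 0.0229 0.052 ]
bj [0.5993 0.0186 0.052 ]
bj [0.599  0.0371 0.052 ]
bj [0.6376 0.0416 0.052 ]
pad [ 0.6449 -0.0447  0.047 ]
pad [ 0.6054 -0.0482  0.047 ]
knob (array([0.61945858, 0.02870953, 0.05995669]), np.float64(0.0009362281714223894))
bjT [0.639  0.0429 0.052 ]
bjT [0.6411 0.0182 0.052 ]
padT [ 0.6452 -0.0503  0.047 ]
padT [ 0.6071 -0.0523  0.047 ]
padT [ 0.6458 -0.0422  0.047 ]
padT [ 0.6076 -0.0446  0.047 ]
7 pad0 [ 0.62488484 -0.04361867] bed end [0.60940744 0.08243469]
8.2 pad0 [ 0.6231618  -0.04384857] bed end [0.60504792 0.08185301]
9.4 pad0 [ 0.62144395 -0.04411451] bed end [0.60070155 0.08118015]
```

Emit:
{"method": "move_arm", "body": {
  "steps": [0,0,0.12,0.244,0.845,0,1,0,0,0.12,0.244,0.845,0,1,0,0,0.12,0.244,0.845,0,1,0,0,0.12,0.244,0.845,0,1,0,0,0.12,0.244,0.845,0,1,0,0,0.12,0.244,0.845,0,1,0,0,0.12,0.244,0.845,0,1,0,0,0.12,0.244,0.845,0,1,0,0,0.12,0.244,0.845,0,1,0,0,0.12,0.244,0.845,0,1]
}}

```text
clock: 1.35
position: [0.3348, -0.0584, 0.2488]
ee_rot: [0.001, 0.852, 0.523, 0.001]
contact_force: [1.7, -0.8, -0.4]
width: 0.0854
gripper_force: 0.0
```

Emit:
{"method": "move_arm", "body": {
  "steps": [0,0,0,0.105,0.362,0,1,0,0,0,0.105,0.362,0,1,0,0,0,0.105,0.362,0,1,0,0,0,0.105,0.362,0,1,0,0,0,0.105,0.362,0,1,0,0,0,0.105,0.362,0,1,0,0,0,0.105,0.362,0,1,0,0,0,0.105,0.362,-0.1,1,0,0,0,0.105,0.362,-0.1,1,0,0,0,0.105,0.362,-0.1,1]
}}

```text
clock: 2.35
position: [0.436, 0.3012, 0.1429]
ee_rot: [-0.001, 0.852, 0.524, -0.006]
contact_force: [-0.9, -0.6, -0.3]
width: 0.0856
gripper_force: 0.0
```

Emit:
{"method": "move_arm", "body": {
  "steps": [0,0,0,0,0,0,1,0,0,0,0,0,0,1,0,0,0,0,0,-0.03,1,0,0,0,0,0,-0.055,1,0,0,0,0,0,-0.075,1,0,0,0,0,0,-0.085,1,0,0,0,0,0,-0.085,1,0,0,0,0,0,-0.085,1,0,0,0,0,0,-0.085,1,0,0,0,0,0,-0.085,1]
}}

```text
clock: 3.35
position: [0.4404, 0.3021, 0.0645]
ee_rot: [0.0, 0.852, 0.523, 0.001]
contact_force: [-1.3, -0.2, -0.2]
width: 0.0854
gripper_force: 0.0
```

Run:
```python
from h import *
print(manip.get_state()['position'])
T=grab('top');S=grab('scene')
o=np.zeros((400,800,3),np.uint8)
z=lambda d,x,y,w,h,W,H:cv2.resize(d['pixels'][y:y+h,x:x+w],(W,H),interpolation=cv2.INTER_CUBIC)
o[:,:400]=z(T,170,230,80,80,400,400);o[:,400:]=z(S,390,225,80,80,400,400)
cv2.imwrite('pics/c3.png',o)
```

```text
[0.44042878 0.30211192 0.06450282]
```

View pics/c3.png

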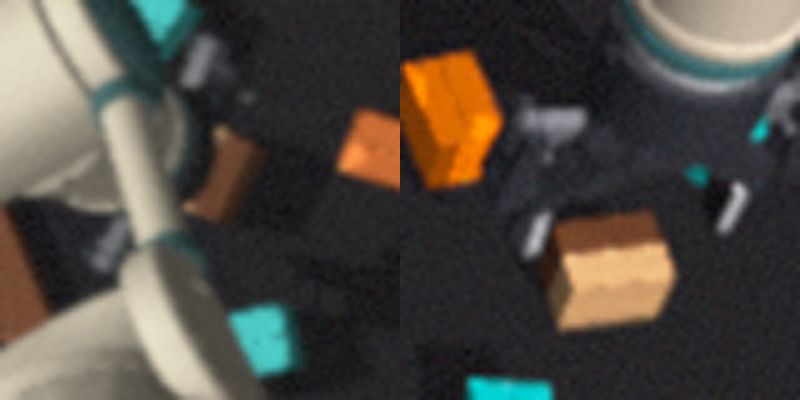

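The fingers straddle the block: scene crop (538,235) and (733,208), on either side of the block. I'll go down and grip.

Emit:
{"method": "move_arm", "body": {
  "steps": [0,0,0,0,0.002,-0.015,1,0,0,0,0,0.002,-0.03,1,0,0,0,0,0.002,-0.036,1,0,0,0,0,0.002,-0.036,1,0,0,0,0,0.002,-0.036,-1,0,0,0,0,0.002,-0.036,-1,0,0,0,0,0.002,-0.036,-1,0,0,0,0,0.002,-0.036,-1,0,0,0,0,0.002,-0.036,-1,0,0,0,0,0.002,-0.036,-1],
  "squeeze": 30
}}

```text
clock: 4.45
position: [0.4402, 0.3041, 0.0281]
ee_rot: [0.0, 0.852, 0.523, 0.001]
contact_force: [0.2, -0.6, 6.0]
width: 0.0491
gripper_force: 33.0
```

Emit:
{"method": "move_arm", "body": {
  "steps": [0,0,0,0,0,0.03,-1,0,0,0,0,0,0.08,-1,0,0,0,0,0,0.13,-1,0,0,0.02,0.02,-0.035,0.152,-1,0,0,0.04,0.042,-0.073,0.152,-1,0,0,0.06,0.065,-0.113,0.152,-1,0,0,0.08,0.087,-0.151,0.152,-1,0,0,0.093,0.11,-0.19,0.152,-1,0,0,0.093,0.132,-0.23,0.152,-1,0,0,0.093,0.15,-0.26,0.152,-1]
}}

```text
clock: 5.45
position: [0.5902, 0.0411, 0.1787]
ee_rot: [-0.0, 0.666, 0.746, -0.0]
contact_force: [0.0, 1.5, -0.9]
width: 0.0497
gripper_force: 32.2
```

Emit:
{"method": "move_arm", "body": {
  "steps": [0,0,0,0.016,-0.028,0,-1,0,0,0,0.026,-0.046,0,-1,0,0,0,0.032,-0.056,0,-1,0,0,0,0.032,-0.056,0,-1,0,0,0,0.032,-0.056,-0.02,-1,0,0,0,0.032,-0.056,-0.04,-1,0,0,0,0.032,-0.056,-0.06,-1,0,0,0,0.032,-0.056,-0.07,-1,0,0,0,0.032,-0.056,-0.07,-1,0,0,0,0.032,-0.056,-0.07,-1]
}}

```text
clock: 6.45
position: [0.6218, -0.0115, 0.1099]
ee_rot: [0.0, 0.665, 0.747, 0.0]
contact_force: [0.3, -0.4, -0.9]
width: 0.0496
gripper_force: 32.2
```

Run:
```python
from h import *
s=manip.get_state();print(s['position'],s['ee_rot'],s['contact_force'],s['width'])
T=grab('top');S=grab('scene')
o=np.zeros((400,800,3),np.uint8)
z=lambda d,x,y,w,h,W,H:cv2.resize(d['pixels'][y:y+h,x:x+w],(W,H),interpolation=cv2.INTER_CUBIC)
o[:,:400]=z(T,280,150,100,100,400,400);o[:,400:]=z(S,255,165,90,90,400,400)
cv2.imwrite('pics/c4.png',o)
```

```text
[ 0.62182551 -0.01146663  0.109929  ] [2.09661580e-04 6.64864045e-01 7.46964301e-01 3.01272452e-04] [ 0.3499369  -0.44577137 -0.91658811] 0.049595961556437675
```

View pics/c4.png

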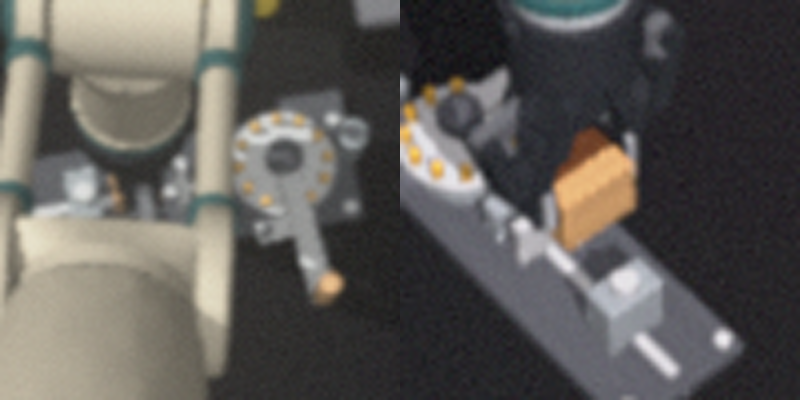

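Emit:
{"method": "move_arm", "body": {
  "steps": [0,0,0,0,0,-0.015,-1,0,0,0,0,0,-0.03,-1,0,0,0,0,0,-0.045,-1,0,0,0,0,0,-0.055,-1,0,0,0,0,0,-0.06,-1,0,0,0,0,0,-0.064,-1,0,0,0,0,0,-0.067,-1,0,0,0,0,0,-0.069,-1,0,0,0,0,0,-0.069,-1,0,0,0,0,0,-0.069,-1]
}}

```text
clock: 7.55
position: [0.6219, -0.0122, 0.0406]
ee_rot: [0.0, 0.665, 0.747, 0.0]
contact_force: [-0.4, 1.0, -1.7]
width: 0.0497
gripper_force: 32.2
```

Emit:
{"method": "move_arm", "body": {
  "steps": [0,0,0,0,0,-0.001,-1,0,0,0,0,0,-0.0015,-1,0,0,0,0,0,-0.0015,-1,0,0,0,0,0,-0.0015,1,0,0,0,0,0,-0.0015,1,0,0,0,0,0,-0.0015,1,0,0,0,0,0,-0.0015,1,0,0,0,0,0,0.01,1,0,0,0,0,0,0.03,1,0,0,0,0,0,0.06,1]
}}

```text
clock: 8.55
position: [0.6206, -0.0121, 0.1001]
ee_rot: [-0.001, 0.665, 0.747, -0.001]
contact_force: [-0.1, 0.5, -0.4]
width: 0.0854
gripper_force: 0.0
```

Emit:
{"method": "move_arm", "body": {
  "steps": [0,0,0,0,0,0.03,1,0,0,-0.02,0,0,0.06,1,0,0,-0.04,0,0,0.08,0.5,0,0,-0.06,-0.02,-0.03,0.08,0,0,0,-0.08,-0.04,-0.055,0.08,0,0,0,-0.1,-0.06,-0.085,0.08,0,0,0,-0.12,-0.08,-0.11,0.08,0,0,0,-0.14,-0.095,-0.132,0.08,0,0,0,-0.16,-0.095,-0.132,0.08,0,0,0,-0.18,-0.095,-0.132,0.08,0]
}}

```text
clock: 9.55
position: [0.5262, -0.1452, 0.1814]
ee_rot: [0.0, 0.963, 0.271, 0.0]
contact_force: [0.5, -0.4, -0.8]
width: 0.0423
gripper_force: 0.0
```

Emit:
{"method": "move_arm", "body": {
  "steps": [0,0,-0.02,0,0,0,0,0,0,-0.04,0,0,0,0,0,0,-0.06,0,0,0,0,0,0,-0.07,0,0,0,0,0,0,-0.07,0,0,0,0,0,0,-0.07,0,0,0,0,0,0,-0.07,0,0,0,0,0,0,-0.07,0,0,0,0,0,0,-0.07,0,0,0,0,0,0,-0.07,0,0,0,0]
}}

```text
clock: 10.55
position: [0.5267, -0.1443, 0.1803]
ee_rot: [0.0, 0.998, 0.058, -0.0]
contact_force: [-0.3, -0.4, -0.5]
width: 0.0426
gripper_force: 0.0
```

Run:
```python
from h import *
s=manip.get_state();print(s['position'],s['ee_rot'],s['qpos'],s['width'])
T=grab('top');S=grab('scene')
o=np.zeros((400,800,3),np.uint8)
z=lambda d,x,y,w,h,W,H:cv2.resize(d['pixels'][y:y+h,x:x+w],(W,H),interpolation=cv2.INTER_CUBIC)
o[:,:400]=z(T,280,150,100,100,400,400);o[:,400:]=z(S,245,145,100,100,400,400)
cv2.imwrite('pics/c5.png',o)
h=np.array([.635,-.126]);p=s['position'][:2];print('rel hub',np.linalg.norm(p-h),np.degrees(np.arctan2(*(p-h)[::-1])))
```

```text
[ 0.52667367 -0.14426044  0.18032227] [ 3.25744209e-05  9.98333631e-01  5.77058032e-02 -2.96551279e-05] [-3.94730777e-01  2.80087592e-01  1.67574278e+00 -9.11988430e-05
  1.18578715e+00  1.06062405e+00] 0.042633966956572705
rel hub 0.10985462196262034 -170.4316724292833
```

View pics/c5.png

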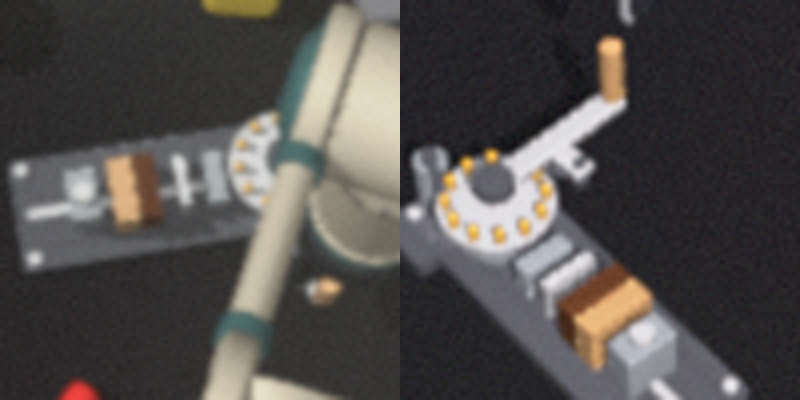

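The block stands square between the pad and the back jaw. The post is at about scene (298,156), under the gripper. I'll go down around it.

Emit:
{"method": "move_arm", "body": {
  "steps": [0,0,0,0,0,-0.02,0,0,0,0,0,0,-0.035,0,0,0,0,0,0,-0.045,0,0,0,0,0,0,-0.055,0,0,0,0,0,0,-0.065,0,0,0,0,0,0,-0.075,0,0,0,0,0,0,-0.085,0,0,0,0,0,0,-0.085,0,0,0,0,0,0,-0.085,-0.3,0,0,0,0,0,-0.085,-0.3],
  "squeeze": 20
}}

```text
clock: 11.65
position: [0.5271, -0.1444, 0.0958]
ee_rot: [0.0, 0.998, 0.058, 0.0]
contact_force: [0.9, 0.4, 0.2]
width: 0.03
gripper_force: 0.0
```

Run:
```python
from h import *
s=manip.get_state();print(s['position'],s['contact_force'],s['width'],s['gripper_force'])
h=np.array([.635,-.126]);yaw=np.radians(6.5)
for th in(.05,0,-.1,-.2,-.3,-.4,-.45,.1,.15,.2,.25,.3,.35): print(th,(h-.11*np.array([np.cos(yaw+th),np.sin(yaw+th)])-[.5267,-.1443]).round(4))
```

```text
[ 0.52710877 -0.14440919  0.09575291] [0.90746266 0.42793991 0.18753245] 0.03004776934862423 0.0
0.05 [-0.0002  0.0004]
0 [-0.001   0.0058]
-0.1 [-0.0017  0.0168]
-0.2 [-0.0013  0.0278]
-0.3 [0.0002 0.0387]
-0.4 [0.0028 0.0494]
-0.45 [0.0045 0.0546]
0.1 [ 0.0008 -0.005 ]
0.15 [ 0.0021 -0.0103]
0.2 [ 0.0037 -0.0156]
0.25 [ 0.0055 -0.0208]
0.3 [ 0.0076 -0.0259]
0.35 [ 0.0099 -0.0309]
```

Emit:
{"method": "move_arm", "body": {
  "steps": [0,0,0,-0.001,0.01,0,-0.3,0,0,0,-0.002,0.018,0,-0.3,0,0,0,-0.002,0.026,0,-0.3,0,0,0,-0.001,0.034,0,-0.3,0,0,0,0,0.042,0,-0.3,0,0,0,0.001,0.049,0,-0.3,0,0,0,0.003,0.054,0,-0.3,0,0,0,0.003,0.057,0,-0.3,0,0,0,0.003,0.057,0,-0.3,0,0,0,0.003,0.057,0,-0.3]
}}

```text
clock: 12.65
position: [0.5297, -0.0872, 0.0953]
ee_rot: [-0.0, 0.998, 0.058, -0.0]
contact_force: [-1.1, -0.4, -0.4]
width: 0.03
gripper_force: 0.0
```

```bash
cat > look.py <<'E'
from h import *
import sys
s=manip.get_state();print(s['clock'],s['position'],s['contact_force'],s['width'])
T=grab('top');S=grab('scene')
o=np.zeros((400,800,3),np.uint8)
z=lambda d,x,y,w,h,W,H:cv2.resize(d['pixels'][y:y+h,x:x+w],(W,H),interpolation=cv2.INTER_CUBIC)
o[:,:400]=z(T,280,150,100,100,400,400);o[:,400:]=z(S,245,135,100,100,400,400)
cv2.imwrite('pics/'+sys.argv[1],o)
E
python3 look.py c6.png
```

```text
12.65 [ 0.52966465 -0.08718814  0.0952825 ] [-1.09680406 -0.36255663 -0.37372538] 0.03003240958558843
```

View pics/c6.png

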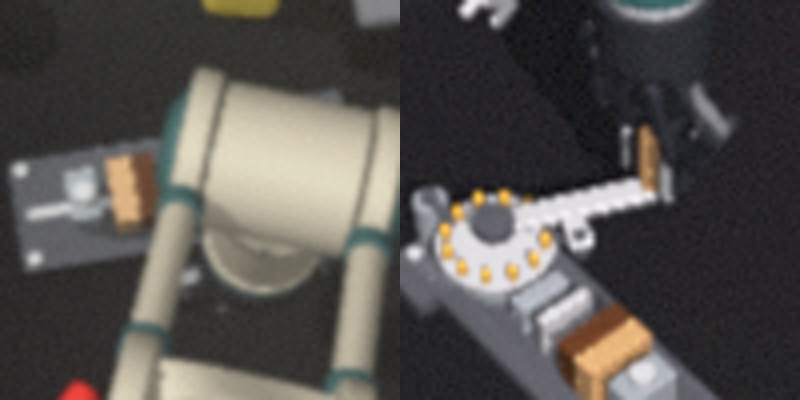

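The post at crop (650,150) sits between the fingers and the lever has swung back. Now the first drive stroke.

Emit:
{"method": "move_arm", "body": {
  "steps": [0,0,0,0,-0.012,0,-0.3,0,0,0,-0.003,-0.025,0,-0.3,0,0,0,-0.004,-0.038,0,-0.3,0,0,0,-0.005,-0.05,0,-0.3,0,0,0,-0.004,-0.062,0,-0.3,0,0,0,-0.002,-0.074,0,-0.3,0,0,0,0.002,-0.084,0,-0.3,0,0,0,0.005,-0.09,0,-0.3,0,0,0,0.005,-0.09,0,-0.3,0,0,0,0.005,-0.09,0,-0.3]
}}

```text
clock: 13.75
position: [0.5352, -0.1775, 0.0954]
ee_rot: [0.0, 0.998, 0.058, 0.0]
contact_force: [0.1, 0.6, -0.4]
width: 0.0302
gripper_force: 0.0
```

Emit:
{"method": "move_arm", "body": {
  "steps": [0,0,0,-0.003,0.012,0,-0.3,0,0,0,-0.006,0.024,0,-0.3,0,0,0,-0.008,0.036,0,-0.3,0,0,0,-0.009,0.048,0,-0.3,0,0,0,-0.009,0.06,0,-0.3,0,0,0,-0.008,0.072,0,-0.3,0,0,0,-0.006,0.083,0,-0.3,0,0,0,-0.005,0.09,0,-0.3,0,0,0,-0.005,0.09,0,-0.3,0,0,0,-0.005,0.09,0,-0.3]
}}

```text
clock: 14.75
position: [0.5299, -0.0871, 0.0953]
ee_rot: [0.0, 0.998, 0.058, 0.0]
contact_force: [0.2, -0.9, -0.7]
width: 0.0294
gripper_force: 0.0
```

```bash
python3 look.py c7.png
```

```text
14.75 [ 0.52993593 -0.08708548  0.09530598] [ 0.24307555 -0.85184282 -0.6777013 ] 0.02943727483555768
```

View pics/c7.png

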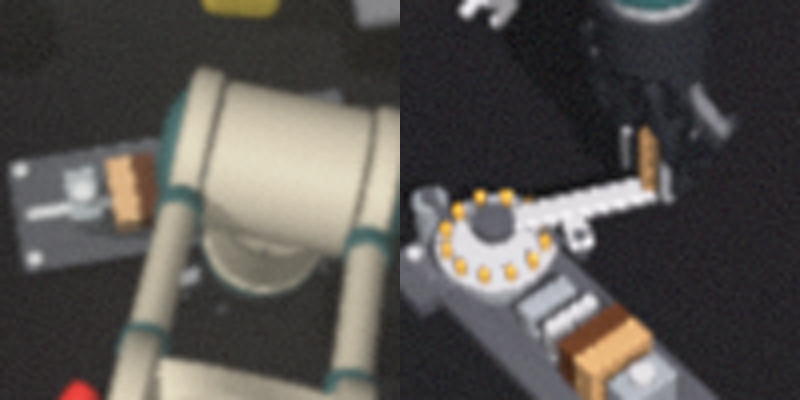

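The pad is visibly one notch nearer the block, so the pumping works. Strokes 2 and 3 come next.

Emit:
{"method": "move_arm", "body": {
  "steps": [0,0,0,0,-0.012,0,-0.3,0,0,0,-0.003,-0.025,0,-0.3,0,0,0,-0.004,-0.038,0,-0.3,0,0,0,-0.005,-0.05,0,-0.3,0,0,0,-0.004,-0.062,0,-0.3,0,0,0,-0.002,-0.074,0,-0.3,0,0,0,0.002,-0.084,0,-0.3,0,0,0,0.005,-0.09,0,-0.3,0,0,0,0.005,-0.09,0,-0.3,0,0,0,0.005,-0.09,0,-0.3]
}}

```text
clock: 15.85
position: [0.5352, -0.1774, 0.0954]
ee_rot: [0.0, 0.998, 0.058, 0.0]
contact_force: [-0.1, 0.5, 0.0]
width: 0.0297
gripper_force: 0.0
```

Emit:
{"method": "move_arm", "body": {
  "steps": [0,0,0,-0.003,0.012,0,-0.3,0,0,0,-0.006,0.024,0,-0.3,0,0,0,-0.008,0.036,0,-0.3,0,0,0,-0.009,0.048,0,-0.3,0,0,0,-0.009,0.06,0,-0.3,0,0,0,-0.008,0.072,0,-0.3,0,0,0,-0.006,0.083,0,-0.3,0,0,0,-0.005,0.09,0,-0.3,0,0,0,-0.005,0.09,0,-0.3,0,0,0,-0.005,0.09,0,-0.3]
}}

```text
clock: 16.85
position: [0.5299, -0.0871, 0.0953]
ee_rot: [0.0, 0.998, 0.058, 0.0]
contact_force: [-0.8, -0.1, -0.2]
width: 0.0297
gripper_force: 0.0
```

Emit:
{"method": "move_arm", "body": {
  "steps": [0,0,0,0,-0.012,0,-0.3,0,0,0,-0.003,-0.025,0,-0.3,0,0,0,-0.004,-0.038,0,-0.3,0,0,0,-0.005,-0.05,0,-0.3,0,0,0,-0.004,-0.062,0,-0.3,0,0,0,-0.002,-0.074,0,-0.3,0,0,0,0.002,-0.084,0,-0.3,0,0,0,0.005,-0.09,0,-0.3,0,0,0,0.005,-0.09,0,-0.3,0,0,0,0.005,-0.09,0,-0.3]
}}

```text
clock: 17.85
position: [0.5352, -0.1774, 0.0954]
ee_rot: [0.0, 0.998, 0.058, 0.0]
contact_force: [-1.2, 0.5, 0.3]
width: 0.0297
gripper_force: 0.0
```

Emit:
{"method": "move_arm", "body": {
  "steps": [0,0,0,-0.003,0.012,0,-0.3,0,0,0,-0.006,0.024,0,-0.3,0,0,0,-0.008,0.036,0,-0.3,0,0,0,-0.009,0.048,0,-0.3,0,0,0,-0.009,0.06,0,-0.3,0,0,0,-0.008,0.072,0,-0.3,0,0,0,-0.006,0.083,0,-0.3,0,0,0,-0.005,0.09,0,-0.3,0,0,0,-0.005,0.09,0,-0.3,0,0,0,-0.005,0.09,0,-0.3]
}}

```text
clock: 18.85
position: [0.5299, -0.0871, 0.0953]
ee_rot: [0.0, 0.998, 0.058, 0.0]
contact_force: [0.2, -0.1, 0.3]
width: 0.0297
gripper_force: 0.0
```

Run:
```python
from h import *
S=grab('scene','s7.png');print(manip.get_state()['contact_force'])
# white pad plate: bright, low saturation blob near the pad; light-block centroid for reference
h=cv2.cvtColor(S['pixels'],cv2.COLOR_BGR2HSV)
# sample brightness along clamp axis line at z=.047, offset 15 mm to +x side
yaw=np.radians(6.5);o=np.array([.635,-.126]);ex=np.array([np.cos(yaw),np.sin(yaw)]);ey=np.array([-ex[1],ex[0]])
for n in range(70,160,3):
    q=o+ey*n/1000-ex*.012;u,v=proj(S,[*q,.047]);print(n,cv2.getRectSubPix(S['pixels'],(1,1),(u,v))[0,0].tolist(),end='; ')
```

```text
[-0.02188072  0.0812965   0.5507158 ]
70 [147, 137, 135]; 73 [174, 165, 162]; 76 [182, 175, 171]; 79 [184, 176, 172]; 82 [180, 171, 169]; 85 [152, 144, 143]; 88 [109, 102, 101]; 91 [104, 97, 100]; 94 [154, 150, 152]; 97 [182, 177, 182]; 100 [147, 147, 159]; 103 [83, 94, 122]; 106 [43, 66, 111]; 109 [40, 64, 110]; 112 [42, 65, 112]; 115 [55, 80, 129]; 118 [95, 140, 191]; 121 [121, 178, 229]; 124 [127, 185, 233]; 127 [123, 183, 231]; 130 [123, 182, 232]; 133 [125, 184, 234]; 136 [115, 171, 222]; 139 [118, 148, 182]; 142 [162, 163, 170]; 145 [200, 193, 192]; 148 [212, 205, 205]; 151 [211, 203, 203]; 154 [198, 190, 188]; 157 [192, 184, 180];
```

Emit:
{"method": "move_arm", "body": {
  "steps": [0,0,0,0,-0.012,0,-0.3,0,0,0,-0.003,-0.025,0,-0.3,0,0,0,-0.004,-0.038,0,-0.3,0,0,0,-0.005,-0.05,0,-0.3,0,0,0,-0.004,-0.058,0,-0.3,0,0,0,-0.003,-0.066,0,-0.3,0,0,0,-0.002,-0.072,0,-0.3,0,0,0,0,-0.078,0,-0.3,0,0,0,0.002,-0.084,0,-0.3,0,0,0,0.004,-0.088,0,-0.3]
}}

```text
clock: 19.9
position: [0.5338, -0.1755, 0.0952]
ee_rot: [-0.0, 0.998, 0.058, -0.0]
contact_force: [-1.5, 2.7, -0.2]
width: 0.0301
gripper_force: 1.3
```

Emit:
{"method": "move_arm", "body": {
  "steps": [0,0,0,0.001,-0.002,0,-0.3,0,0,0,0.001,-0.002,0,-0.3,0,0,0,-0.003,0.012,0,-0.3,0,0,0,-0.006,0.026,0,-0.3,0,0,0,-0.008,0.04,0,-0.3,0,0,0,-0.008,0.054,0,-0.3,0,0,0,-0.008,0.068,0,-0.3,0,0,0,-0.006,0.08,0,-0.3,0,0,0,-0.004,0.088,0,-0.3,0,0,0,-0.004,0.088,0,-0.3]
}}

```text
clock: 20.9
position: [0.5302, -0.0859, 0.0954]
ee_rot: [-0.0, 0.998, 0.058, 0.0]
contact_force: [0.0, 0.8, -0.5]
width: 0.0296
gripper_force: 0.0
```

Emit:
{"method": "move_arm", "body": {
  "steps": [0,0,0,-0.002,-0.012,0,-0.3,0,0,0,-0.003,-0.02,0,-0.3,0,0,0,-0.004,-0.025,0,-0.3,0,0,0,-0.004,-0.028,0,-0.3,0,0,0,-0.004,-0.031,0,-0.3,0,0,0,-0.005,-0.034,0,-0.3,0,0,0,-0.005,-0.037,0,-0.3,0,0,0,-0.005,-0.039,0,-0.3,0,0,0,-0.005,-0.04,0,-0.3,0,0,0,-0.005,-0.04,0,-0.3]
}}

```text
clock: 21.9
position: [0.5238, -0.1268, 0.0952]
ee_rot: [-0.0, 0.998, 0.058, -0.001]
contact_force: [-3.8, 3.4, 1.6]
width: 0.0299
gripper_force: 1.9
```

Emit:
{"method": "move_arm", "body": {
  "steps": [0,0,0,0,-0.001,0,-0.3,0,0,0,0,-0.002,0,-0.3,0,0,0,0,-0.003,0,-0.3,0,0,0,0,-0.004,0,-0.3,0,0,0,0,-0.005,0,-0.3,0,0,0,0,-0.006,0,-0.3,0,0,0,0,-0.007,0,-0.3,0,0,0,0,-0.008,0,-0.3,0,0,0,0,-0.008,0,-0.3,0,0,0,0,-0.008,0,-0.3]
}}

```text
clock: 22.9
position: [0.5238, -0.1348, 0.095]
ee_rot: [-0.0, 0.998, 0.058, -0.001]
contact_force: [-2.7, 4.1, 0.4]
width: 0.0302
gripper_force: 2.1
```

Emit:
{"method": "move_arm", "body": {
  "steps": [0,0,0,0,-0.001,0,-0.3,0,0,0,0,-0.002,0,-0.3,0,0,0,0,-0.003,0,-0.3,0,0,0,0,-0.004,0,-0.3,0,0,0,0,-0.005,0,-0.3,0,0,0,0,-0.006,0,-0.3,0,0,0,0,-0.007,0,-0.3,0,0,0,0.001,-0.008,0,-0.3,0,0,0,0.001,-0.008,0,-0.3,0,0,0,0.001,-0.008,0,-0.3]
}}

```text
clock: 23.9
position: [0.525, -0.1429, 0.095]
ee_rot: [-0.0, 0.998, 0.058, -0.001]
contact_force: [-3.3, 3.3, -0.2]
width: 0.0301
gripper_force: 2.0
```

Emit:
{"method": "move_arm", "body": {
  "steps": [0,0,0,0,-0.001,0,-0.3,0,0,0,0,-0.002,0,-0.3,0,0,0,0.001,-0.003,0,-0.3,0,0,0,0.001,-0.004,0,-0.3,0,0,0,0.001,-0.005,0,-0.3,0,0,0,0.001,-0.006,0,-0.3,0,0,0,0.002,-0.007,0,-0.3,0,0,0,0.002,-0.008,0,-0.3,0,0,0,0.002,-0.009,0,-0.3,0,0,0,0.002,-0.009,0,-0.3]
}}

```text
clock: 24.9
position: [0.5272, -0.152, 0.095]
ee_rot: [-0.0, 0.998, 0.058, -0.001]
contact_force: [-3.3, 3.1, -0.6]
width: 0.0296
gripper_force: 2.1
```

Emit:
{"method": "move_arm", "body": {
  "steps": [0,0,0,0,-0.001,0,-0.3,0,0,0,0,-0.002,0,-0.3,0,0,0,0.001,-0.003,0,-0.3,0,0,0,0.001,-0.004,0,-0.3,0,0,0,0.001,-0.005,0,-0.3,0,0,0,0.001,-0.006,0,-0.3,0,0,0,0.002,-0.007,0,-0.3,0,0,0,0.002,-0.008,0,-0.3,0,0,0,0.002,-0.009,0,-0.3,0,0,0,0.002,-0.009,0,-0.3]
}}

```text
clock: 25.9
position: [0.5295, -0.1611, 0.0951]
ee_rot: [-0.0, 0.998, 0.058, -0.0]
contact_force: [-2.6, 4.0, -2.1]
width: 0.0298
gripper_force: 2.1
```

Still free (about 4 N), so on to the notch.

Emit:
{"method": "move_arm", "body": {
  "steps": [0,0,0,0,-0.001,0,-0.3,0,0,0,0,-0.002,0,-0.3,0,0,0,0.001,-0.003,0,-0.3,0,0,0,0.001,-0.004,0,-0.3,0,0,0,0.002,-0.005,0,-0.3,0,0,0,0.002,-0.006,0,-0.3,0,0,0,0.003,-0.007,0,-0.3,0,0,0,0.003,-0.008,0,-0.3,0,0,0,0.003,-0.009,0,-0.3,0,0,0,0.003,-0.009,0,-0.3]
}}

```text
clock: 26.9
position: [0.5327, -0.1704, 0.0953]
ee_rot: [0.0, 0.998, 0.058, -0.0]
contact_force: [-2.2, 3.9, -2.2]
width: 0.0297
gripper_force: 2.1
```

Emit:
{"method": "move_arm", "body": {
  "steps": [0,0,0,0,-0.001,0,-0.3,0,0,0,0,-0.002,0,-0.3,0,0,0,0.001,-0.003,0,-0.3,0,0,0,0.001,-0.004,0,-0.3,0,0,0,0.002,-0.005,0,-0.3,0,0,0,0.002,-0.006,0,-0.3,0,0,0,0.003,-0.007,0,-0.3,0,0,0,0.003,-0.007,0,-0.3,0,0,0,0.003,-0.007,0,-0.3,0,0,0,0.003,-0.007,0,-0.3]
}}

```text
clock: 27.9
position: [0.5357, -0.1775, 0.0955]
ee_rot: [0.0, 0.998, 0.058, 0.0]
contact_force: [-2.8, 1.8, -0.2]
width: 0.03
gripper_force: 1.8
```

Emit:
{"method": "move_arm", "body": {
  "steps": [0,0,0,-0.003,0.012,0,-0.3,0,0,0,-0.006,0.024,0,-0.3,0,0,0,-0.008,0.036,0,-0.3,0,0,0,-0.009,0.048,0,-0.3,0,0,0,-0.009,0.06,0,-0.3,0,0,0,-0.008,0.072,0,-0.3,0,0,0,-0.006,0.083,0,-0.3,0,0,0,-0.005,0.091,0,-0.3,0,0,0,-0.005,0.091,0,-0.3,0,0,0,-0.005,0.091,0,-0.3]
}}

```text
clock: 28.9
position: [0.5307, -0.0862, 0.0953]
ee_rot: [0.0, 0.998, 0.058, -0.0]
contact_force: [0.6, -0.0, -0.4]
width: 0.0297
gripper_force: 0.0
```

Emit:
{"method": "move_arm", "body": {
  "steps": [0,0,0,-0.001,-0.008,0,-0.3,0,0,0,-0.002,-0.012,0,-0.3,0,0,0,-0.002,-0.014,0,-0.3,0,0,0,-0.002,-0.0155,0,-0.3,0,0,0,-0.003,-0.017,0,-0.3,0,0,0,-0.003,-0.018,0,-0.3,0,0,0,-0.003,-0.019,0,-0.3,0,0,0,-0.003,-0.02,0,-0.3,0,0,0,-0.003,-0.02,0,-0.3,0,0,0,-0.003,-0.02,0,-0.3]
}}

```text
clock: 29.9
position: [0.5278, -0.1063, 0.0954]
ee_rot: [0.0, 0.998, 0.058, 0.0]
contact_force: [-0.6, -0.3, -0.7]
width: 0.0296
gripper_force: 0.0
```

Emit:
{"method": "move_arm", "body": {
  "steps": [0,0,0,0,-0.0005,0,-0.3,0,0,0,0,-0.001,0,-0.3,0,0,0,0,-0.0015,0,-0.3,0,0,0,0,-0.002,0,-0.3,0,0,0,-0.001,-0.003,0,-0.3,0,0,0,-0.001,-0.0035,0,-0.3,0,0,0,-0.001,-0.004,0,-0.3,0,0,0,-0.001,-0.0045,0,-0.3,0,0,0,-0.001,-0.005,0,-0.3,0,0,0,-0.001,-0.005,0,-0.3]
}}

```text
clock: 30.9
position: [0.5264, -0.1111, 0.0953]
ee_rot: [-0.0, 0.998, 0.058, -0.0]
contact_force: [-1.1, 1.1, 1.2]
width: 0.0298
gripper_force: 1.1
```

Emit:
{"method": "move_arm", "body": {
  "steps": [0,0,0,0,-0.0005,0,-0.3,0,0,0,0,-0.001,0,-0.3,0,0,0,0,-0.0015,0,-0.3,0,0,0,0,-0.002,0,-0.3,0,0,0,0,-0.003,0,-0.3,0,0,0,-0.001,-0.0035,0,-0.3,0,0,0,-0.001,-0.004,0,-0.3,0,0,0,-0.001,-0.0045,0,-0.3,0,0,0,-0.001,-0.005,0,-0.3,0,0,0,-0.001,-0.005,0,-0.3]
}}

```text
clock: 31.9
position: [0.5255, -0.1163, 0.0951]
ee_rot: [0.0, 0.998, 0.058, -0.0]
contact_force: [-1.8, 2.8, -2.0]
width: 0.03
gripper_force: 1.4
```

Emit:
{"method": "move_arm", "body": {
  "steps": [0,0,0,0,-0.0005,0,-0.3,0,0,0,0,-0.001,0,-0.3,0,0,0,0,-0.0015,0,-0.3,0,0,0,0,-0.002,0,-0.3,0,0,0,0,-0.0025,0,-0.3,0,0,0,0,-0.003,0,-0.3,0,0,0,0,-0.0035,0,-0.3,0,0,0,0,-0.004,0,-0.3,0,0,0,0,-0.004,0,-0.3,0,0,0,0,-0.004,0,-0.3]
}}

```text
clock: 32.9
position: [0.5254, -0.1202, 0.0953]
ee_rot: [-0.0, 0.998, 0.058, -0.0]
contact_force: [-3.1, 3.7, -1.3]
width: 0.0301
gripper_force: 2.0
```

Emit:
{"method": "move_arm", "body": {
  "steps": [0,0,0,0,-0.0005,0,-0.3,0,0,0,0,-0.001,0,-0.3,0,0,0,0,-0.0015,0,-0.3,0,0,0,0,-0.002,0,-0.3,0,0,0,0,-0.0025,0,-0.3,0,0,0,0,-0.003,0,-0.3,0,0,0,0,-0.0035,0,-0.3,0,0,0,0,-0.004,0,-0.3,0,0,0,0,-0.004,0,-0.3,0,0,0,0,-0.004,0,-0.3]
}}

```text
clock: 33.9
position: [0.5254, -0.1242, 0.0954]
ee_rot: [-0.0, 0.998, 0.058, -0.0]
contact_force: [-3.3, 3.5, -0.6]
width: 0.0298
gripper_force: 2.1
```

Emit:
{"method": "move_arm", "body": {
  "steps": [0,0,0,0,-0.0005,0,-0.3,0,0,0,0,-0.001,0,-0.3,0,0,0,0,-0.0015,0,-0.3,0,0,0,0,-0.002,0,-0.3,0,0,0,0,-0.0025,0,-0.3,0,0,0,0,-0.003,0,-0.3,0,0,0,0,-0.0035,0,-0.3,0,0,0,0,-0.004,0,-0.3,0,0,0,0,-0.0045,0,-0.3,0,0,0,0,-0.0045,0,-0.3]
}}

```text
clock: 34.9
position: [0.5254, -0.1286, 0.0954]
ee_rot: [-0.0, 0.998, 0.058, -0.0]
contact_force: [-3.4, 4.0, 0.6]
width: 0.0299
gripper_force: 2.1
```

Emit:
{"method": "move_arm", "body": {
  "steps": [0,0,0,0,-0.0005,0,-0.3,0,0,0,0,-0.001,0,-0.3,0,0,0,0,-0.0015,0,-0.3,0,0,0,0,-0.002,0,-0.3,0,0,0,0,-0.0025,0,-0.3,0,0,0,0,-0.003,0,-0.3,0,0,0,0,-0.0035,0,-0.3,0,0,0,0,-0.004,0,-0.3,0,0,0,0,-0.0045,0,-0.3,0,0,0,0,-0.005,0,-0.3]
}}

```text
clock: 35.9
position: [0.5252, -0.1335, 0.0954]
ee_rot: [-0.0, 0.998, 0.058, -0.0]
contact_force: [-3.9, 4.3, 0.1]
width: 0.03
gripper_force: 2.2
```

Emit:
{"method": "move_arm", "body": {
  "steps": [0,0,0,0,-0.0005,0,-0.3,0,0,0,0,-0.001,0,-0.3,0,0,0,0,-0.0015,0,-0.3,0,0,0,0,-0.002,0,-0.3,0,0,0,0,-0.0025,0,-0.3,0,0,0,0,-0.003,0,-0.3,0,0,0,0,-0.0035,0,-0.3,0,0,0,0,-0.004,0,-0.3,0,0,0,0,-0.0045,0,-0.3,0,0,0,0,-0.005,0,-0.3]
}}

```text
clock: 36.9
position: [0.5252, -0.1385, 0.0954]
ee_rot: [-0.0, 0.998, 0.058, -0.0]
contact_force: [-3.4, 3.1, -0.0]
width: 0.0299
gripper_force: 2.2
```

Emit:
{"method": "move_arm", "body": {
  "steps": [0,0,0,0,-0.0005,0,-0.3,0,0,0,0,-0.001,0,-0.3,0,0,0,0,-0.0015,0,-0.3,0,0,0,0,-0.002,0,-0.3,0,0,0,0,-0.0025,0,-0.3,0,0,0,0.001,-0.003,0,-0.3,0,0,0,0.001,-0.0035,0,-0.3,0,0,0,0.001,-0.004,0,-0.3,0,0,0,0.001,-0.0045,0,-0.3,0,0,0,0.001,-0.005,0,-0.3]
}}

```text
clock: 37.9
position: [0.5265, -0.1436, 0.0954]
ee_rot: [-0.0, 0.998, 0.058, -0.0]
contact_force: [-3.0, 3.9, 0.5]
width: 0.0297
gripper_force: 2.2
```

```bash
python3 look.py c8.png
```

```text
37.9 [ 0.52647429 -0.14357723  0.09542933] [-3.01423489  3.89293438  0.52668282] 0.029696513975635434
```

View pics/c8.png

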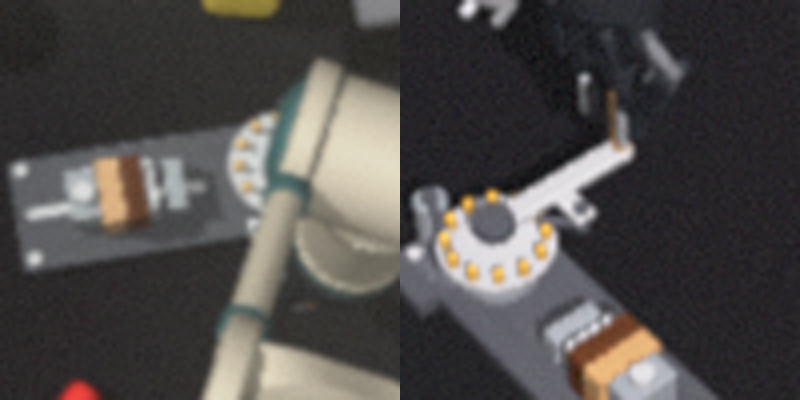

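Run:
```python
from h import *
S=grab('scene','s8.png')
yaw=np.radians(6.5);o=np.array([.635,-.126]);ex=np.array([np.cos(yaw),np.sin(yaw)]);ey=np.array([-ex[1],ex[0]])
for f in('scene0.png','s7.png','s8.png'):
    im=cv2.imread('pics/'+f);print(f)
    for n in range(40,126,3):
        v=[]
        for off in(-.014,-.011,-.008):
            q=o+ey*n/1000+ex*off;v.append(cv2.getRectSubPix(im,(1,1),proj(S,[*q,.047]))[0,0].mean())
        print('%d:%d'%(n,np.mean(v)),end=' ')
    print()
```

```text
scene0.png
40:193 43:137 46:94 49:109 52:149 55:170 58:175 61:178 64:171 67:134 70:104 73:137 76:199 79:222 82:210 85:186 88:172 91:157 94:143 97:126 100:108 103:102 106:102 109:101 112:101 115:100 118:100 121:96 124:84 
s7.png
40:192 43:146 46:111 49:103 52:104 55:104 58:101 61:90 64:83 67:94 70:132 73:164 76:173 79:177 82:171 85:147 88:108 91:102 94:157 97:184 100:153 103:102 106:75 109:71 112:71 115:86 118:133 121:173 124:180 
s8.png
40:194 43:145 46:108 49:102 52:104 55:104 58:103 61:104 64:102 67:102 70:101 73:92 76:83 79:91 82:128 85:160 88:171 91:170 94:161 97:147 100:170 103:163 106:117 109:81 112:67 115:71 118:80 121:115 124:160
```

Emit:
{"method": "move_arm", "body": {
  "steps": [0,0,0,0,-0.002,0,-0.3,0,0,0,0,-0.004,0,-0.3,0,0,0,0,-0.006,0,-0.3,0,0,0,0.001,-0.008,0,-0.3,0,0,0,0.001,-0.01,0,-0.3,0,0,0,0.001,-0.012,0,-0.3,0,0,0,0.002,-0.014,0,-0.3,0,0,0,0.002,-0.016,0,-0.3,0,0,0,0.003,-0.018,0,-0.3,0,0,0,0.003,-0.02,0,-0.3]
}}

```text
clock: 39.05
position: [0.5297, -0.1636, 0.0954]
ee_rot: [-0.0, 0.998, 0.058, 0.0]
contact_force: [-3.2, 4.6, -1.5]
width: 0.0299
gripper_force: 2.4
```

Emit:
{"method": "move_arm", "body": {
  "steps": [0,0,0,0.001,-0.003,0,-0.3,0,0,0,0.002,-0.006,0,-0.3,0,0,0,0.003,-0.009,0,-0.3,0,0,0,0.004,-0.012,0,-0.3,0,0,0,0.005,-0.015,0,-0.3,0,0,0,0.006,-0.017,0,-0.3,0,0,0,0.007,-0.019,0,-0.3,0,0,0,0.008,-0.021,0,-0.3,0,0,0,0.009,-0.0225,0,-0.3,0,0,0,0.009,-0.0225,0,-0.3]
}}

```text
clock: 40.05
position: [0.5382, -0.1862, 0.0954]
ee_rot: [-0.0, 0.998, 0.058, -0.001]
contact_force: [-3.0, 4.6, 1.0]
width: 0.0297
gripper_force: 2.2
```

```bash
cat > prof.py <<'E'
from h import *
import sys
S=grab('scene',sys.argv[1]);f=sys.argv[1]
yaw=np.radians(6.5);o=np.array([.635,-.126]);ex=np.array([np.cos(yaw),np.sin(yaw)]);ey=np.array([-ex[1],ex[0]])
im=cv2.imread('pics/'+f);N=np.arange(60,126,1);V=[]
for n in N: V.append(np.mean([cv2.getRectSubPix(im,(1,1),proj(S,[*(o+ey*n/1000+ex*off),.047]))[0,0].mean() for off in(-.014,-.011,-.008)]))
V=np.array(V);i=np.argmax(V>132);print('slider rear edge',N[i]-(V[i]-132)/(V[i]-V[i-1]), '; start 50.8, s7 70.0, s8 82.3')
print(manip.get_state()['contact_force'])
E
python3 prof.py s9.png
```

```text
slider rear edge 88.0925925925926 ; start 50.8, s7 70.0, s8 82.3
[-3.08068341  3.27693973  0.02670794]
```

Emit:
{"method": "move_arm", "body": {
  "steps": [0,0,0,-0.005,0.014,0,-0.3,0,0,0,-0.009,0.028,0,-0.3,0,0,0,-0.011,0.042,0,-0.3,0,0,0,-0.012,0.056,0,-0.3,0,0,0,-0.012,0.07,0,-0.3,0,0,0,-0.011,0.084,0,-0.3,0,0,0,-0.009,0.094,0,-0.3,0,0,0,-0.007,0.101,0,-0.3,0,0,0,-0.007,0.104,0,-0.3,0,0,0,-0.007,0.104,0,-0.3]
}}

```text
clock: 41.1
position: [0.532, -0.0819, 0.0953]
ee_rot: [0.0, 0.998, 0.058, 0.0]
contact_force: [-0.6, 0.8, 0.3]
width: 0.0298
gripper_force: 0.0
```

```bash
python3 prof.py s10.png
python3 - <<'E'
from h import *
S=grab('scene')
m=cv2.inRange(cv2.cvtColor(S['pixels'],cv2.COLOR_BGR2HSV),(5,60,60),(25,255,255));k=np.zeros_like(m);k[150:195,285:325]=m[150:195,285:325]
p=cv2.findNonZero(k)[:,0]; top=p[p[:,1]<=p[:,1].min()+2].mean(0);X=plane(S,*top,.116);d=X[:2]-[.635,-.126]
print(p.min(0),p.max(0),X,'theta',np.arctan2(-d[1],-d[0])-np.radians(6.5),np.linalg.norm(d))
E
```

```text
slider rear edge 85.4015748031496 ; start 50.8, s7 70.0, s8 82.3
[ 0.13034316 -0.11616502  0.27136651]
[305 168] [310 183] [ 0.53283858 -0.09105571  0.116     ] theta -0.4430211282867387 0.10797249767275312
```

The lever is at -0.44 rad and the jaw is holding about 32 mm of advance, roughly 4 notches. I'll make the next drive stroke carefully.

Emit:
{"method": "move_arm", "body": {
  "steps": [0,0,0,-0.002,-0.012,0,-0.3,0,0,0,-0.004,-0.02,0,-0.3,0,0,0,-0.005,-0.026,0,-0.3,0,0,0,-0.006,-0.031,0,-0.3,0,0,0,-0.006,-0.036,0,-0.3,0,0,0,-0.007,-0.041,0,-0.3,0,0,0,-0.007,-0.045,0,-0.3,0,0,0,-0.007,-0.048,0,-0.3,0,0,0,-0.007,-0.051,0,-0.3,0,0,0,-0.007,-0.052,0,-0.3]
}}

```text
clock: 42.2
position: [0.522, -0.1326, 0.0947]
ee_rot: [-0.002, 0.998, 0.057, -0.003]
contact_force: [-4.3, 6.1, 2.2]
width: 0.0299
gripper_force: 3.3
```

```bash
python3 prof.py s11.png
```

```text
slider rear edge 88.4862385321101 ; start 50.8, s7 70.0, s8 82.3
[-4.79483365  6.82503065  0.8948907 ]
```

Emit:
{"method": "move_arm", "body": {
  "steps": [0,0,0,0,0,0,-0.3,0,0,0,0,-0.0003,0,-0.3,0,0,0,0,-0.0006,0,-0.3,0,0,0,0,-0.0009,0,-0.3,0,0,0,0,-0.0012,0,-0.3,0,0,0,0,-0.0015,0,-0.3,0,0,0,0,-0.0018,0,-0.3,0,0,0,0,-0.002,0,-0.3,0,0,0,0,-0.002,0,-0.3,0,0,0,0,-0.002,0,-0.3]
}}

```text
clock: 43.25
position: [0.522, -0.1344, 0.0947]
ee_rot: [-0.002, 0.998, 0.057, -0.003]
contact_force: [-3.9, 5.6, 1.8]
width: 0.0301
gripper_force: 3.2
```

Emit:
{"method": "move_arm", "body": {
  "steps": [0,0,0,0,-0.0004,0,-0.3,0,0,0,0,-0.0008,0,-0.3,0,0,0,0,-0.0012,0,-0.3,0,0,0,0,-0.0016,0,-0.3,0,0,0,0,-0.002,0,-0.3,0,0,0,0,-0.0024,0,-0.3,0,0,0,0,-0.0028,0,-0.3,0,0,0,0,-0.0032,0,-0.3,0,0,0,0,-0.0036,0,-0.3,0,0,0,0,-0.004,0,-0.3]
}}

```text
clock: 44.25
position: [0.5218, -0.1383, 0.0947]
ee_rot: [-0.002, 0.998, 0.057, -0.003]
contact_force: [-4.0, 5.4, 2.4]
width: 0.0302
gripper_force: 3.3
```

Emit:
{"method": "move_arm", "body": {
  "steps": [0,0,0,0,-0.0005,0,-0.3,0,0,0,0,-0.001,0,-0.3,0,0,0,0,-0.0015,0,-0.3,0,0,0,0,-0.002,0,-0.3,0,0,0,0,-0.0025,0,-0.3,0,0,0,0,-0.003,0,-0.3,0,0,0,0,-0.0035,0,-0.3,0,0,0,0.001,-0.004,0,-0.3,0,0,0,0.001,-0.0045,0,-0.3,0,0,0,0.001,-0.005,0,-0.3]
}}

```text
clock: 45.25
position: [0.5223, -0.1425, 0.0944]
ee_rot: [-0.003, 0.998, 0.057, -0.003]
contact_force: [-3.1, 7.0, 2.2]
width: 0.0303
gripper_force: 4.4
```

```bash
python3 prof.py s12.png
```

```text
slider rear edge 89.3515625 ; start 50.8, s7 70.0, s8 82.3
[-4.52499949  8.02866386  3.14045469]
```

Emit:
{"method": "move_arm", "body": {
  "steps": [0,0,0,0,-0.0002,0,-0.3,0,0,0,0,-0.0004,0,-0.3,0,0,0,0,-0.0006,0,-0.3,0,0,0,0,-0.0008,0,-0.3,0,0,0,0,-0.001,0,-0.3,0,0,0,0,-0.001,0,-0.3,0,0,0,0,-0.001,0,-0.3,0,0,0,0,-0.001,0,-0.3,0,0,0,0,-0.001,0,-0.3,0,0,0,0,-0.001,0,-0.3]
}}

```text
clock: 46.3
position: [0.5222, -0.1431, 0.0944]
ee_rot: [-0.003, 0.998, 0.057, -0.003]
contact_force: [-4.2, 8.7, 2.4]
width: 0.0299
gripper_force: 4.6
```

Emit:
{"method": "move_arm", "body": {
  "steps": [0,0,0,0,-0.0003,0,-0.3,0,0,0,0,-0.0006,0,-0.3,0,0,0,0,-0.0009,0,-0.3,0,0,0,0,-0.0012,0,-0.3,0,0,0,0,-0.0015,0,-0.3,0,0,0,0,-0.0015,0,-0.3,0,0,0,0,-0.0015,0,-0.3,0,0,0,0,-0.0015,0,-0.3,0,0,0,0,-0.0015,0,-0.3,0,0,0,0,-0.0015,0,-0.3]
}}

```text
clock: 47.3
position: [0.5223, -0.1442, 0.0944]
ee_rot: [-0.004, 0.998, 0.057, -0.003]
contact_force: [-4.4, 10.0, 3.5]
width: 0.0297
gripper_force: 5.2
```

```bash
python3 prof.py s13.png
```

```text
slider rear edge 89.70400000000001 ; start 50.8, s7 70.0, s8 82.3
[-4.3908706  10.10112987  3.19868142]
```

Emit:
{"method": "move_arm", "body": {
  "steps": [0,0,0,0,-0.0003,0,-0.3,0,0,0,0,-0.0006,0,-0.3,0,0,0,0,-0.0009,0,-0.3,0,0,0,0,-0.0012,0,-0.3,0,0,0,0,-0.0015,0,-0.3,0,0,0,0,-0.0018,0,-0.3,0,0,0,0,-0.002,0,-0.3,0,0,0,0,-0.002,0,-0.3,0,0,0,0,-0.002,0,-0.3,0,0,0,0,-0.002,0,-0.3]
}}

```text
clock: 48.35
position: [0.5223, -0.1456, 0.0944]
ee_rot: [-0.004, 0.998, 0.057, -0.003]
contact_force: [-3.9, 11.6, 2.8]
width: 0.0302
gripper_force: 6.0
```

```bash
python3 prof.py s14.png
```

```text
slider rear edge 89.66412213740458 ; start 50.8, s7 70.0, s8 82.3
[-3.08964956 11.57278375  3.61962851]
```

The jaw no longer moves while the force climbs to about 12 N, so the clamp is tight. I'll ease off, open and lift clear.

Emit:
{"method": "move_arm", "body": {
  "steps": [0,0,0,0,0.003,0,-0.3,0,0,0,0,0.006,0,-0.3,0,0,0,0,0.0095,0,-0.3,0,0,0,0,0.0095,0,0,0,0,0,0,0.0095,0,0,0,0,0,0,0.0095,0,0,0,0,0,0,0.0095,0.02,0,0,0,0,0,0.0095,0.05,0,0,0,0,0,0.0095,0.09,0,0,0,0,0,0.0095,0.13,0]
}}

```text
clock: 49.4
position: [0.5259, -0.1414, 0.2267]
ee_rot: [0.001, 0.998, 0.058, 0.0]
contact_force: [1.8, -0.1, -0.1]
width: 0.0426
gripper_force: 0.0
```

Emit:
{"method": "move_arm", "body": {
  "steps": [0,0,0,-0.03,0,0.03,0,0,0,0,-0.06,0,0.03,0,0,0,0,-0.09,0,0.03,0,0,0,0,-0.12,0,0.03,0,0,0,0,-0.12,0,0.03,0,0,0,0,-0.12,0,0.03,0,0,0,0,-0.12,0,0.03,0,0,0,0,-0.12,0,0.03,0,0,0,0,-0.12,0,0.03,0,0,0,0,-0.12,0,0.03,0]
}}

```text
clock: 50.4
position: [0.4062, -0.1403, 0.2551]
ee_rot: [-0.0, 0.998, 0.058, -0.0]
contact_force: [0.3, -0.7, 0.4]
width: 0.0427
gripper_force: 0.0
```

```bash
python3 prof.py s15.png
python3 - <<'E'
from h import *
T=grab('top');S=grab('scene')
# block light-strip: orientation and centre in the top view
h=cv2.cvtColor(cv2.resize(T['pixels'],None,fx=8,fy=8,interpolation=cv2.INTER_CUBIC),cv2.COLOR_BGR2HSV)
m=cv2.inRange(h,(5,50,140),(25,200,255));k=np.zeros_like(m);k[8*180:8*215,8*295:8*330]=m[8*180:8*215,8*295:8*330]
c=max(cv2.findContours(k,0,2)[0],key=cv2.contourArea);b=cv2.boxPoints(cv2.minAreaRect(c));P=[plane(T,*((q+.5)/8-.5),.052) for q in b];print(np.round(P,4).tolist())
E
```

```text
slider rear edge 85.47863247863248 ; start 50.8, s7 70.0, s8 82.3
[-0.12657209 -0.89173282 -0.55182713]
[[0.6467, 0.02, 0.052], [0.6483, -0.0027, 0.052], [0.5948, -0.0063, 0.052], [0.5932, 0.0163, 0.052]]
```

```bash
python3 -c "
from rig import manip
print(manip.sign_off())"
```

```text
the job is handed in; nothing more can be done
None
```

The block is clamped square between the pad and the back jaw, and the hand is off everything. On the last stroke the jaw stopped moving with about 12 N on the lever, and I estimate roughly 28 N at the pad. The job was handed in at about 50 s; no verdict came back.

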